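# Close the flask press by one turn of its hand wheel

## Task

The loaded flask in the bench press has to be closed slowly, one turn at a time. Using the fingers only to push, and without gripping or forcing anything, push the hand wheel round clockwise (seen from above) by its upright black handle through exactly one full turn, so that the handle comes back to where it stood at the start, without turning the wheel back on the way. Then take the fingers away, and leave the jars, dish, slab and tools on the worktop where they are.

Things in the scene. Friction and masses are not known exactly. Their poses are not given: they have to be found in the camera images.
- press: Bench press for denture flasks, fixed to the worktop: blue-grey cast foot 130 (x) x 140 (y) x 19 mm, two steel columns at y = +-55 mm, a cross-head 102 to 134 mm up (column nuts to 144 mm), a round brass flask (78 mm wide, in two halves about 10 mm apart) under the pressing plate, and a level steel hand wheel on top. Origin: centre of the underside, on the worktop; z up, on the wheel's axis. The wheel and the flask's upper half sink 4 mm with each clockwise turn.
- wheel (a joint): Turning angle of the hand wheel in rad, growing clockwise seen from above; it starts anywhere from -2.5 to 2.5 and can go on past one turn (stops only at -3.5 and 14.5). At angle q the handle lies in the direction (-cos q, +sin q) in the press's x, y. The wheel stays where it is left; moving it takes about 4 N at the handle.
- wheel_centre (a point): Centre of the hand wheel, on its vertical axis, level with the middle of the rim, about 169 mm above the worktop. The rim is a steel bar 12 mm thick on a circle of 70 mm radius, with three spokes; the hub reaches 15 mm above this point, and nothing but the handle stands higher than that.
- handle (a point): Middle of the upright black handle, 32 mm above the wheel's centre level and 70 mm from the wheel's axis, at the outer end of one spoke. The handle is round, 20 to 23 mm thick, reaches from 9 to 55 mm above the wheel's centre level and spins freely on its pin. There is free space all round it above the rim.
- grip: The same black handle as a body that spins on its pin; origin on the handle's axis at the level of the wheel's centre, 32 mm below point handle.
- jar_pink: white jar with a pink screw lid, 39 mm wide, 55 mm tall; loose bystander behind the press; origin at the centre of its underside.
- bottle_dropper: milky dropper bottle with a pointed white cap, 29 mm wide, 81 mm tall; loose bystander behind the press; origin at the centre of its underside.
- dappen_dish: small eight-sided clear glass dish, 33 mm wide, 25 mm tall; loose bystander on the left of the press; origin at the centre of its underside.
- mixing_slab: pale glass mixing slab 60x90x10 mm; loose bystander at the left of the worktop; origin at the centre of its underside.
- spatula: steel cement spatula 142 mm long, 8 mm thick; loose bystander lying beside the slab; origin at the centre of its underside.
- impression_tray: steel horseshoe impression tray 70x62x17 mm; loose bystander on the right half of the worktop; origin at the centre of its underside.
- pliers_1: steel orthodontic pliers 144x34x11 mm; loose bystander on the right half of the worktop; origin at the centre of its underside.
- jar_teal: white jar with a teal screw lid, 34 mm wide, 47 mm tall; loose bystander on the right half of the worktop; origin at the centre of its underside.
Things that resemble listed ones, but are neither listed nor needed, are in the scene too. Of the things that look like the press, the larger one is meant.

How it is judged:
On the way, in this order (a step that is already met when the one before it is completed fails the run):
1. the fingers push the handle through the first quarter of the turn (distance of handle from where it was at the start of the episode between 0.06 and 0.128 m and contact force between the fingers and grip above 0.3 N), for 0.1 s.
2. the fingers push the handle across the far side of its circle (distance of handle from where it was at the start of the episode above 0.13 m and contact force between the fingers and grip above 0.3 N), for 0.1 s.
3. the fingers push the handle through the last quarter of the turn (distance of handle from where it was at the start of the episode below 0.1 m and contact force between the fingers and grip above 0.3 N), for 0.1 s.
At the end, for the whole second after the job is handed in: The wheel is one full clockwise turn on from its start and at rest, with the handle within 20 mm (about 16 degrees) of where it stood at the start (value of joint wheel between 3.4 and 9.3 rad and distance of handle from where it was at the start of the episode below 0.02 m and velocity of joint wheel between -0.05 and 0.05 rad/s); the robot touches nothing.
It fails at once if the wheel is turned back (velocity of joint wheel below -0.4 rad/s).
It fails at once if the handle or the press is gripped or forced (more than 20 N between the fingers and the press) (contact force between the fingers and press above 20 N).
It fails at once if a jar, bottle, dish, slab or tool on the worktop is shifted or lifted by more than 15 mm (distance of any of jar_pink, bottle_dropper, dappen_dish, mixing_slab, spatula, impression_tray, pliers_1, jar_teal from where it was at the start of the episode above 0.015 m).
It also fails if it takes over 64 s, if anything falls off the work surface, if the arm or the gripper's body presses on something with over 40 N, if the wrist force passes 120 N, or if a joint passes its speed limit or range.

## Robot

A 7-joint arm with a two-finger parallel gripper is mounted at the origin on a cart in front of the work surface, level with it; the furniture and walls round the work are solid. World frame = base frame: x ahead of the robot, y to its left, z up, the work surface at z = 0. Lengths are in m, angles in rad, forces in N, time in s.
With the tool pointing down it reaches from about 0.4 to 0.85 m from the base axis. Payload 4.5 kg.
Tool frame: the origin (TCP) lies at the very end of the fingers, on their centre line; the grasp point (between the pads) lies 19 mm behind it; z points along the fingers, y is the line along which they close (so a half turn about z gives the same grasp; the last joint's range is limited). The gripper opens to 88 mm and grips with 3 to 60 N. Pads are 18 mm wide; open, the fingers measure 123 mm over their backs; the gripper's body (75 mm by 187 mm) begins 45 mm behind the grasp point.
Start: joints at [1.362, 0.689, -0.195, 1.565, 0.157, 0.902, -0.215], TCP at [0.15, -0.607, 0.239] pointing down, gripper open.
Joint ranges: [-3.01, 3.01], [-0.46, 2.08], [-1.47, 1.51], [0.13, 2.56], [-1, 4.14], [0.04, 2.09], [-2.66, 2.66]. Speed limits (rad/s): [2.57, 2.57, 3.14, 3.14, 3.14, 3.14, 3.14].

## Interface

Orientations are given as a unit quaternion [x, y, z, w].
In Python, from plant import r gives the robot as it stands. The module is installed in compiled form; this text tells all that it offers.
- The arm moves only by the tool step_arm, never from a script. Its argument "increments" is a list of rows, each a list of 2 entries, a list of its own where there are three numbers: the shift along the world's x, y, z in cm, then the turn, a rotation vector about the world's x, y, z in degrees. A call has exactly 10 rows; each row shifts and turns the commanded pose from where the row before left it; what a row does not reach is not made up. A row lasts 1/10 s, in which the tool goes at most 50 mm and 8.59 degrees, less where a joint would pass 70% of its speed; a pose out of reach is approached as far as the arm can. A call is refused whole if a number of a shift passes 5 or a number of a turn 8.59, either way. A call with a gripper value outside its range is refused whole. "fingers" is the opening, from 0 (shut) to 1 (fully open), set as the call begins (left out, the last holds). The fingers move at their own pace and stop on an object; "grip_force" is the grip in N (left out, the last holds). Time passes only in rows, so rows that do not move let the fingers close, or fill a call up. It gives the time, the measured TCP pose, the force, the opening and the grip force at its end, in the units of the state.
- r.get_state(): the state, without advancing time (a new reading comes with each control period).
- r.snapshot(name): name is "side" or "top"; returns (picture, depth): 384x512x3 uint8, red, green, blue; 384x512 float32, m along the optical axis (not along the pixel's ray), 0 where there is no reading.
- r.calibration(name): a dict with "fov_y" (degrees; the focal length in pixels is half the picture's height over the tangent of half this angle, whatever the lens; pixels are square), "cx", "cy" (the principal point, pixels), "R" (3x3) and "t" (3): a world point X has camera coordinates R X + t. Camera axes: x right, y down, z forward; pixel columns grow to the right and rows downward; lengths in m; the calibration is good to about 2 mm. A picture is of the moment at which its call begins. calibration takes no time and is no camera call.
- r.finish_job(): hands the job in; it is judged then, once.
The state is a dict: "clock": time; "q": joint angles; "qd": joint speeds; "joint_torque": joint torques, N m; "tool_pos": TCP position; "eef_rot": TCP orientation; "contact_force": force on the tool from outside, world axes, zero at the start; "moment": the same for the moment, N m; "opening": opening from 0.0 (shut) to 1.0 (fully open); "finger_force": force on a finger pad.
Only numpy, scipy, OpenCV 4.12 (cv2) and the standard library are available. Lean on these libraries where they do the work, as an engineer would, in place of code of your own. Each camera call takes 0.05 s, during which the arm holds its last target. There are 200 camera calls.

## Working session

There is one attempt and no reset: what is moved stays moved. The work goes in short steps, Python scripts to look and compute and a tool call to move; the robot and the scene stay as the last step left them, time stands still between calls to the robot, and variables do not carry over. Pictures are saved under pics/ and viewed, at most 10 in all, crops included, and the job is handed in when it is done.

Besides the shell and the picture viewer there is one more tool, called after "Request:" as name(argument=value, ...) on one line, values as JSON. step_arm: Moves the arm, as the interface text tells. Its arguments: {"type":"object","properties":{"increments":{"type":"array","items":{"type":"array"}},"fingers":{"type":"number"},"grip_force":{"type":"number"}},"required":["increments"]}

```bash
mkdir -p pics; cat > h.py <<'E'
import numpy as np,cv2
from plant import r
def cam(n):
    c=r.calibration(n); f=192/np.tan(np.radians(c["fov_y"])/2); return f,c["cx"],c["cy"],np.array(c["R"]),np.array(c["t"])
def ray(n,u,v):
    f,cx,cy,R,t=cam(n); d=R.T@np.array([(u-cx)/f,(v-cy)/f,1]); return -R.T@t,d
def onz(n,u,v,z):
    o,d=ray(n,u,v); return o+d*(z-o[2])/d[2]
def cloud(n,D):
    f,cx,cy,R,t=cam(n); v,u=np.mgrid[:384,:512]
    P=np.stack([(u-cx)/f*D,(v-cy)/f*D,D],-1); return (P-t)@R
E
python3 - <<'E'
from h import *
for n in("side","top"):
    p,d=r.snapshot(n); cv2.imwrite(f"pics/{n}0.png",p[:,:,::-1]); np.save(n+"0.npy",d)
    c=r.calibration(n);print(n,c, (d>0).mean())
s=r.get_state();print(s)
E
```

```text
side {'fov_y': 44.76516112275141, 'cx': 256.61492399710124, 'cy': 193.96455651927937, 'R': array([[-0.99871406, -0.04983213, -0.00932609],
       [-0.01827818,  0.52551141, -0.85059019],
       [ 0.04728769, -0.84932592, -0.52574648]]), 't': array([0.52174322, 0.07854536, 1.59902223])} 0.9957733154296875
top {'fov_y': 48.883665651933505, 'cx': 252.2769425379225, 'cy': 192.20137220724322, 'R': array([[-0.01183445, -0.99990539, -0.00701115],
       [-0.99503314,  0.01246928, -0.09876013],
       [ 0.09883821,  0.00580756, -0.99508657]]), 't': array([0.12053269, 0.53001019, 1.45115206])} 0.995941162109375
{'clock': 0.1, 'q': array([ 1.36182553,  0.68987933, -0.19451431,  1.56624436,  0.15728062,
        0.9024627 , -0.21513278]), 'qd': array([ 9.26800496e-04, -1.50452490e-03, -7.04174283e-04, -4.09049733e-03,
       -5.91177650e-04,  2.02048990e-04, -5.58904450e-05]), 'joint_torque': array([-2.98488325e-03, -5.28501606e+01, -1.27119239e+00, -1.53837276e+01,
       -5.24843065e-02,  1.98900794e-03,  5.19025718e-05]), 'tool_pos': array([ 0.15007259, -0.60613915,  0.23800188]), 'eef_rot': array([ 9.92639844e-01,  1.21101181e-01, -1.48258287e-04, -7.89181489e-04]), 'contact_force': array([-0.66324411,  0.25858547, -0.2855121 ]), 'moment': array([ 0.01398648, -0.02253967,  0.00272528]), 'finger_force': 0.0, 'opening': 1.001798049723749}
```

View pics/top0.png

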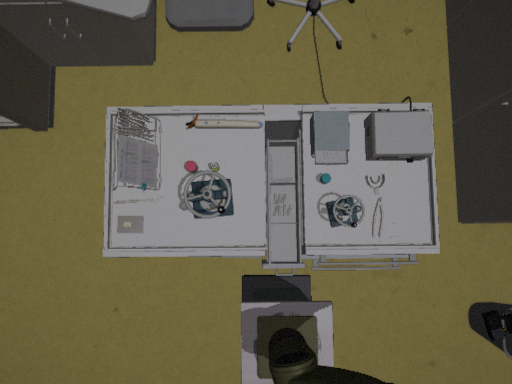

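View pics/side0.png

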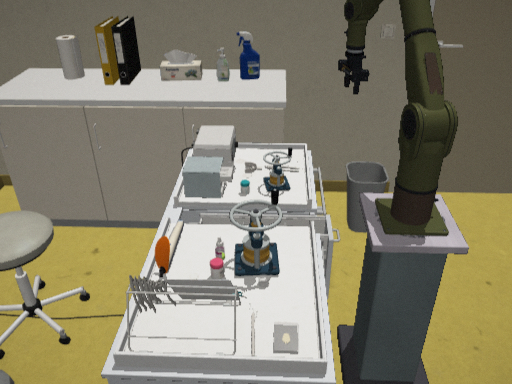

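Two presses appear. In top view one is at about (208,194), in side view (257,240), with the wider wheel and handle at top (221,209). The other is at top (347,210), side (277,175), and smaller. The larger one, on the left by the pink jar and slab, fits. Next I'll measure it and confirm with an enlarged crop.

```bash
python3 - <<'E'
from h import *
d=np.load("top0.npy"); P=cloud("top",d); im=cv2.imread("pics/top0.png")
for nm,(u0,u1,v0,v1) in dict(L=(165,240,160,225),R=(325,368,190,235)).items():
    Q=P[v0:v1,u0:u1].reshape(-1,3); C=im[v0:v1,u0:u1].reshape(-1,3)
    w=Q[(Q[:,2]>.14)&(Q[:,2]<.19)]
    print(nm,"n",len(w),w.min(0).round(3),w.max(0).round(3),((w.min(0)+w.max(0))/2).round(3))
    (c,rad)=cv2.minEnclosingCircle(w[:,:2].astype(np.float32)); print(np.round(c,3),rad)
    hk=(Q[:,2]>.195)&(Q[:,2]<.3); print("high",hk.sum(),Q[hk].mean(0).round(3),Q[hk].min(0).round(3),Q[hk].max(0).round(3))
    dark=(C.max(1)<45)&(Q[:,2]>.12)
    print("dark",dark.sum(),Q[dark].mean(0).round(3))
    b=(C[:,0].astype(int)-C[:,2]>12)&(Q[:,2]<.03); rr=cv2.minAreaRect(Q[b][:,:2].astype(np.float32)); print("foot",rr)
a=cv2.resize(im[155:235,165:245],(400,400),interpolation=cv2.INTER_CUBIC)
s=cv2.imread("pics/side0.png"); b=cv2.resize(s[180:280,215:315],(400,400),interpolation=cv2.INTER_CUBIC)
cv2.imwrite("pics/crop.png",np.hstack([a,b]))
E
```

```text
L n 751 [0.437 0.18  0.14 ] [0.588 0.329 0.19 ] [0.512 0.255 0.165]
[0.512 0.255] 0.07751130312681198
high 45 [0.46  0.208 0.224] [0.45  0.199 0.216] [0.471 0.218 0.228]
dark 50 [0.477 0.225 0.189]
foot ((0.5136746764183044, 0.2568139433860779), (0.12568159401416779, 0.1372023969888687), 4.53773832321167)
R n 22 [ 0.404 -0.214  0.142] [ 0.417 -0.202  0.159] [ 0.41  -0.208  0.151]
[ 0.412 -0.208] 0.00790414959192276<stdin>:8: RuntimeWarning: Mean of empty slice.
  ret = um.true_divide(
Traceback (most recent call last):
ValueError: zero-size array to reduction operation minimum which has no identity
```

```bash
python3 - <<'E'
from h import *
im=cv2.imread("pics/top0.png")
a=cv2.resize(im[155:235,165:245],(400,400),interpolation=cv2.INTER_CUBIC)
s=cv2.imread("pics/side0.png"); b=cv2.resize(s[180:280,215:315],(400,400),interpolation=cv2.INTER_CUBIC)
cv2.imwrite("pics/crop.png",np.hstack([a,b]))
E
```

```text
(no output)
```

View pics/crop.png

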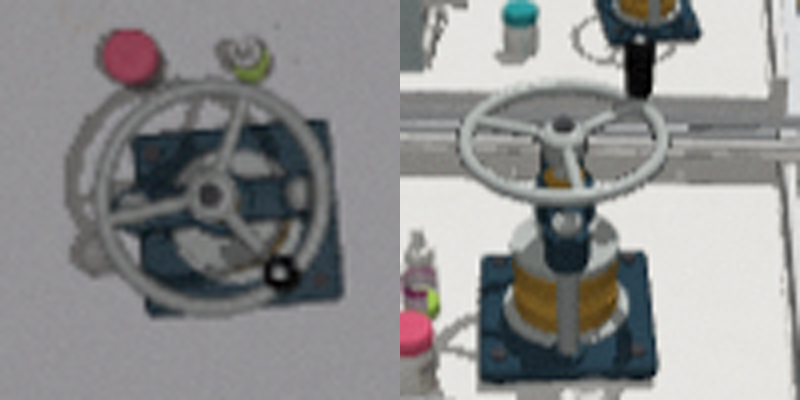

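Request:
step_arm(increments=[[[1.7, 1.5, 0.8], [0, 0, 0]], [[1.7, 1.5, 0.8], [0, 0, 0]], [[1.7, 1.5, 0.8], [0, 0, 0]], [[1.7, 1.5, 0.8], [0, 0, 0]], [[1.7, 1.5, 0.8], [0, 0, 0]], [[1.7, 1.5, 0.8], [0, 0, 0]], [[1.7, 1.5, 0.8], [0, 0, 0]], [[1.7, 1.5, 0.8], [0, 0, 0]], [[1.7, 1.5, 0.8], [0, 0, 0]], [[1.7, 1.5, 0.8], [0, 0, 0]]], fingers=0, grip_force=10)

```text
clock: 1.1
tool_pos: [0.3207, -0.4557, 0.3187]
eef_rot: [0.993, 0.121, -0.0, -0.0]
contact_force: [-0.1, 0.2, -0.1]
opening: 0.114
finger_force: 0.0
```

```bash
python3 -c "
from h import *
s=r.get_state();print(s['clock'],s['q'].round(2),s['tool_pos'].round(3),s['opening'],s['eef_rot'].round(3),s['contact_force'].round(2))"
```

```text
1.1 [ 1.    0.51 -0.2   1.66  0.12  0.98 -0.57] [ 0.321 -0.456  0.319] 0.1137004605127783 [ 0.993  0.121 -0.    -0.   ] [-0.05  0.18 -0.09]
```

The crop confirms it: a three-spoke wheel with the upright black handle at top pixel (221,209), on the larger press.

Request:
step_arm(increments=[[[1.8, 3.0, 0], [0, 0, 3.8]], [[1.8, 3.0, 0], [0, 0, 3.8]], [[1.8, 3.0, 0], [0, 0, 3.8]], [[1.8, 3.0, 0], [0, 0, 3.8]], [[1.8, 3.0, 0], [0, 0, 3.8]], [[1.8, 3.0, 0], [0, 0, 3.8]], [[1.8, 3.0, 0], [0, 0, 3.8]], [[1.8, 3.0, 0], [0, 0, 3.8]], [[1.8, 3.0, 0], [0, 0, 3.8]], [[1.8, 3.0, 0], [0, 0, 3.8]]])

```text
clock: 2.1
tool_pos: [0.5005, -0.1555, 0.3185]
eef_rot: [0.899, 0.439, -0.0, -0.0]
contact_force: [-0.2, -0.4, -0.2]
opening: 0.007
finger_force: 0.0
```

Request:
step_arm(increments=[[[0, 3.4, 0], [0, 0, 3.8]], [[0, 3.4, 0], [0, 0, 3.8]], [[0, 3.4, 0], [0, 0, 3.8]], [[0, 3.4, 0], [0, 0, 3.8]], [[0, 3.4, 0], [0, 0, 3.8]], [[0, 3.4, 0], [0, 0, 3.8]], [[0, 3.4, 0], [0, 0, 3.8]], [[0, 3.4, 0], [0, 0, 3.8]], [[0, 3.4, 0], [0, 0, 3.8]], [[0, 3.4, 0], [0, 0, 3.8]]])

```text
clock: 3.1
tool_pos: [0.5, 0.1844, 0.3184]
eef_rot: [0.707, 0.707, -0.0, 0.0]
contact_force: [-0.5, 0.2, 0.5]
opening: 0.006
finger_force: 0.0
```

```bash
python3 - <<'E'
from h import *
s=r.get_state();print(s['clock'],s['q'].round(2),s['tool_pos'].round(4),s['opening'],s['eef_rot'].round(3),s['contact_force'].round(2))
p,d=r.snapshot("side");q,e=r.snapshot("top")
cv2.imwrite("pics/v1.png",np.hstack([cv2.resize(p[130:300,180:380,::-1],(400,340)),cv2.resize(q[140:240,160:260,::-1],(340,340))]))
E
```

```text
3.1 [-0.06  0.52 -0.61  1.72  0.34  1.01 -0.79] [0.5    0.1844 0.3184] 0.006233881250908197 [ 0.707  0.707 -0.     0.   ] [-0.53  0.16  0.5 ]
```

View pics/v1.png

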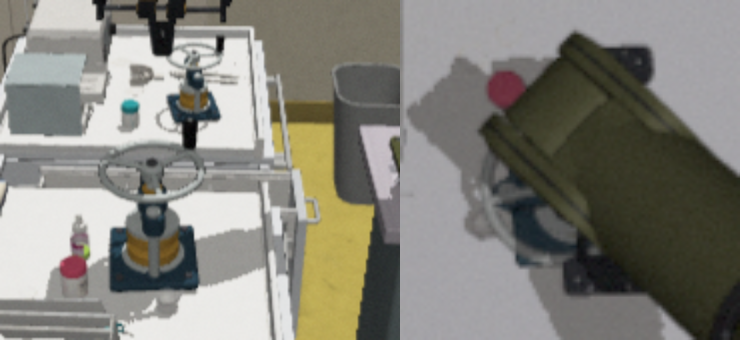

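Side view: closed fingers at (162,38) hang over the wheel, clear of the handle at (189,133). I'll descend behind the handle.

Request:
step_arm(increments=[[[0, 0, -2], [0, 0, 0]], [[0, 0, -2], [0, 0, 0]], [[0, 0, -2], [0, 0, 0]], [[0, 0, -2], [0, 0, 0]], [[0, 0, -2], [0, 0, 0]], [[0, 0, -1], [0, 0, 0]], [[0, 0, -1], [0, 0, 0]], [[0, 0, -0.4], [0, 0, 0]], [[0, 0, 0], [0, 0, 0]], [[0, 0, 0], [0, 0, 0]]])

```text
clock: 4.2
tool_pos: [0.5007, 0.1835, 0.1953]
eef_rot: [0.708, 0.707, 0.001, 0.0]
contact_force: [0.9, 0.3, -0.1]
opening: 0.006
finger_force: 0.0
```

```bash
cat > plan.py <<'E'
import numpy as np
C=np.array([51.25,25.55]); 
p=np.array([50.0,18.44]); ph=260.
steps=[1.5]*6+[3,4,5,6]+[6]*50
out=[]
for s in steps:
    ph-=s; t=C+7*np.array([np.cos(np.radians(ph)),np.sin(np.radians(ph))])
    d=np.round(t-p,2); p=p+d; out.append(d)
    if len(out)%10==0: print(round(ph,1),p.round(2),[[[float(a),float(b),0],[0,0,0]] for a,b in out[-10:]])
E
python3 plan.py
```

```text
233.0 [47.04 19.96] [[[-0.15, 0.25, 0], [0, 0, 0]], [[-0.17, 0.04, 0], [0, 0, 0]], [[-0.18, 0.04, 0], [0, 0, 0]], [[-0.18, 0.05, 0], [0, 0, 0]], [[-0.17, 0.05, 0], [0, 0, 0]], [[-0.18, 0.06, 0], [0, 0, 0]], [[-0.34, 0.13, 0], [0, 0, 0]], [[-0.45, 0.2, 0], [0, 0, 0]], [[-0.54, 0.29, 0], [0, 0, 0]], [[-0.6, 0.41, 0], [0, 0, 0]]]
173.0 [44.3 26.4] [[[-0.56, 0.47, 0], [0, 0, 0]], [[-0.51, 0.53, 0], [0, 0, 0]], [[-0.45, 0.57, 0], [0, 0, 0]], [[-0.39, 0.63, 0], [0, 0, 0]], [[-0.32, 0.65, 0], [0, 0, 0]], [[-0.25, 0.69, 0], [0, 0, 0]], [[-0.18, 0.71, 0], [0, 0, 0]], [[-0.1, 0.73, 0], [0, 0, 0]], [[-0.03, 0.73, 0], [0, 0, 0]], [[0.05, 0.73, 0], [0, 0, 0]]]
113.0 [48.51 31.99] [[[0.13, 0.72, 0], [0, 0, 0]], [[0.2, 0.71, 0], [0, 0, 0]], [[0.28, 0.68, 0], [0, 0, 0]], [[0.34, 0.65, 0], [0, 0, 0]], [[0.41, 0.6, 0], [0, 0, 0]], [[0.47, 0.56, 0], [0, 0, 0]], [[0.53, 0.51, 0], [0, 0, 0]], [[0.57, 0.45, 0], [0, 0, 0]], [[0.63, 0.39, 0], [0, 0, 0]], [[0.65, 0.32, 0], [0, 0, 0]]]
53.0 [55.46 31.14] [[[0.69, 0.25, 0], [0, 0, 0]], [[0.71, 0.18, 0], [0, 0, 0]], [[0.73, 0.1, 0], [0, 0, 0]], [[0.73, 0.03, 0]
[... 164 characters left out ...]
]], [[0.6, -0.41, 0], [0, 0, 0]]]
-7.0 [58.2 24.7] [[[0.56, -0.47, 0], [0, 0, 0]], [[0.51, -0.53, 0], [0, 0, 0]], [[0.45, -0.57, 0], [0, 0, 0]], [[0.39, -0.63, 0], [0, 0, 0]], [[0.32, -0.65, 0], [0, 0, 0]], [[0.25, -0.69, 0], [0, 0, 0]], [[0.18, -0.71, 0], [0, 0, 0]], [[0.1, -0.73, 0], [0, 0, 0]], [[0.03, -0.73, 0], [0, 0, 0]], [[-0.05, -0.73, 0], [0, 0, 0]]]
-67.0 [53.99 19.11] [[[-0.13, -0.72, 0], [0, 0, 0]], [[-0.2, -0.71, 0], [0, 0, 0]], [[-0.28, -0.68, 0], [0, 0, 0]], [[-0.34, -0.65, 0], [0, 0, 0]], [[-0.41, -0.6, 0], [0, 0, 0]], [[-0.47, -0.56, 0], [0, 0, 0]], [[-0.53, -0.51, 0], [0, 0, 0]], [[-0.57, -0.45, 0], [0, 0, 0]], [[-0.63, -0.39, 0], [0, 0, 0]], [[-0.65, -0.32, 0], [0, 0, 0]]]
```

Request:
step_arm(increments=[[[-0.2, 0.2, 0], [0, 0, 0]], [[-0.2, 0.05, 0], [0, 0, 0]], [[-0.2, 0.05, 0], [0, 0, 0]], [[-0.2, 0.05, 0], [0, 0, 0]], [[-0.2, 0.05, 0], [0, 0, 0]], [[-0.2, 0.1, 0], [0, 0, 0]], [[-0.3, 0.15, 0], [0, 0, 0]], [[-0.4, 0.2, 0], [0, 0, 0]], [[-0.5, 0.3, 0], [0, 0, 0]], [[-0.55, 0.4, 0], [0, 0, 0]]])

```text
clock: 5.2
tool_pos: [0.4707, 0.1977, 0.1946]
eef_rot: [0.708, 0.706, -0.001, 0.001]
contact_force: [1.9, -4.6, -0.6]
opening: 0.005
finger_force: 2.0
```

Request:
step_arm(increments=[[[-0.55, 0.45, 0], [0, 0, 0]], [[-0.5, 0.55, 0], [0, 0, 0]], [[-0.45, 0.55, 0], [0, 0, 0]], [[-0.4, 0.65, 0], [0, 0, 0]], [[-0.3, 0.65, 0], [0, 0, 0]], [[-0.25, 0.7, 0], [0, 0, 0]], [[-0.2, 0.7, 0], [0, 0, 0]], [[-0.1, 0.75, 0], [0, 0, 0]], [[-0.05, 0.7, 0], [0, 0, 0]], [[0.05, 0.75, 0], [0, 0, 0]]])

```text
clock: 6.2
tool_pos: [0.444, 0.2633, 0.1946]
eef_rot: [0.708, 0.706, 0.0, 0.001]
contact_force: [2.7, -6.3, -4.5]
opening: 0.005
finger_force: 3.2
```

```bash
python3 - <<'E'
from h import *
p,d=r.snapshot("side");P=cloud("side",d)
m=(P[...,2]>.18)&(P[...,2]<.222)&(np.hypot(P[...,0]-.5125,P[...,1]-.2555)<.11)&(p.max(2)<45)
Q=P[m];print(len(Q),Q.mean(0).round(3))
cv2.imwrite("pics/v2.png",cv2.resize(p[170:300,190:340,::-1],(600,520)))
E
```

```text
109 [0.444 0.286 0.206]
```

View pics/v2.png

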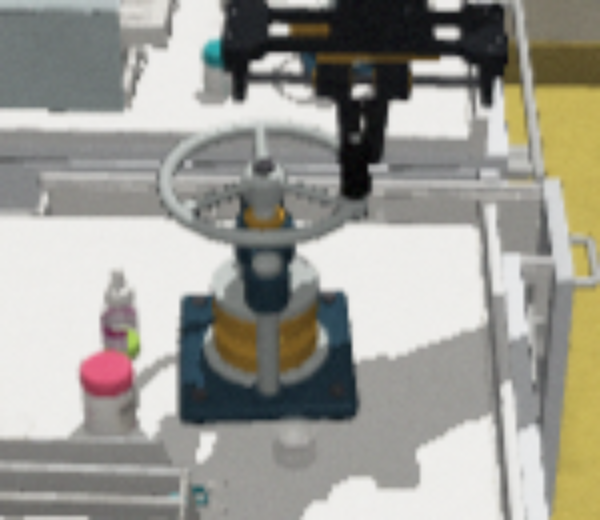

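The handle, at crop (355,180), is moving ahead of the fingers with a lag of about 20° and a contact force of about 7 N. Continuing.

Request:
step_arm(increments=[[[0.15, 0.7, 0], [0, 0, 0]], [[0.2, 0.7, 0], [0, 0, 0]], [[0.3, 0.7, 0], [0, 0, 0]], [[0.35, 0.65, 0], [0, 0, 0]], [[0.4, 0.6, 0], [0, 0, 0]], [[0.45, 0.55, 0], [0, 0, 0]], [[0.55, 0.5, 0], [0, 0, 0]], [[0.55, 0.45, 0], [0, 0, 0]], [[0.65, 0.4, 0], [0, 0, 0]], [[0.65, 0.3, 0], [0, 0, 0]]])

```text
clock: 7.25
tool_pos: [0.4858, 0.3202, 0.1948]
eef_rot: [0.707, 0.707, 0.0, -0.001]
contact_force: [-3.5, -1.0, -2.7]
opening: 0.006
finger_force: 1.9
```

Request:
step_arm(increments=[[[0.7, 0.25, 0], [0, 0, 0]], [[0.7, 0.2, 0], [0, 0, 0]], [[0.7, 0.1, 0], [0, 0, 0]], [[0.75, 0.0, 0], [0, 0, 0]], [[0.75, -0.05, 0], [0, 0, 0]], [[0.7, -0.15, 0], [0, 0, 0]], [[0.7, -0.2, 0], [0, 0, 0]], [[0.7, -0.25, 0], [0, 0, 0]], [[0.65, -0.35, 0], [0, 0, 0]], [[0.6, -0.4, 0], [0, 0, 0]]])

```text
clock: 8.25
tool_pos: [0.5568, 0.3112, 0.1953]
eef_rot: [0.708, 0.707, 0.002, -0.0]
contact_force: [-0.2, 3.8, -3.2]
opening: 0.008
finger_force: 2.0
```

Request:
step_arm(increments=[[[0.5, -0.5, 0], [0, 0, 0]], [[0.45, -0.55, 0], [0, 0, 0]], [[0.4, -0.55, 0], [0, 0, 0]], [[0.35, -0.65, 0], [0, 0, 0]], [[0.3, -0.65, 0], [0, 0, 0]], [[0.25, -0.7, 0], [0, 0, 0]], [[0.2, -0.7, 0], [0, 0, 0]], [[0.1, -0.75, 0], [0, 0, 0]], [[0.05, -0.7, 0], [0, 0, 0]], [[-0.05, -0.75, 0], [0, 0, 0]]])

```text
clock: 9.25
tool_pos: [0.58, 0.2453, 0.1947]
eef_rot: [0.708, 0.707, -0.0, -0.001]
contact_force: [-2.9, 6.0, 0.1]
opening: 0.005
finger_force: 3.3
```

```bash
python3 - <<'E'
from h import *
p,d=r.snapshot("side");P=cloud("side",d)
m=(P[...,2]>.18)&(P[...,2]<.222)&(np.hypot(P[...,0]-.5125,P[...,1]-.2555)<.11)&(p.max(2)<45)
Q=P[m];print(len(Q),Q.mean(0).round(3))
print(r.get_state()['q'].round(2))
cv2.imwrite("pics/v3.png",cv2.resize(p[170:300,190:340,::-1],(600,520)))
E
```

```text
86 [0.577 0.25  0.209]
[-0.2   0.78 -0.51  1.58  0.46  0.9  -0.88]
```

View pics/v3.png

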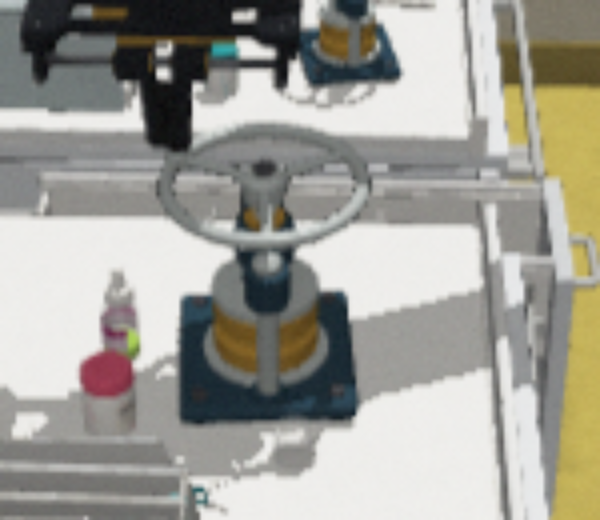

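Request:
step_arm(increments=[[[-0.15, -0.7, 0], [0, 0, 0]], [[-0.2, -0.7, 0], [0, 0, 0]], [[-0.3, -0.7, 0], [0, 0, 0]], [[-0.35, -0.65, 0], [0, 0, 0]], [[-0.4, -0.6, 0], [0, 0, 0]], [[-0.45, -0.55, 0], [0, 0, 0]], [[-0.55, -0.5, 0], [0, 0, 0]], [[-0.55, -0.45, 0], [0, 0, 0]], [[-0.65, -0.4, 0], [0, 0, 0]], [[-0.65, -0.3, 0], [0, 0, 0]]])

```text
clock: 10.3
tool_pos: [0.538, 0.1885, 0.1947]
eef_rot: [0.708, 0.706, -0.0, 0.001]
contact_force: [3.5, 0.0, -2.4]
opening: 0.009
finger_force: 1.9
```

```bash
cat >> plan.py <<'E'
print('--')
import sys
p=np.array([float(sys.argv[1]),float(sys.argv[2])]); ph=np.degrees(np.arctan2(*(p-C)[::-1])); print(ph,np.hypot(*(p-C)))
out=[]
for s in [5,5,5,4,4,4,3,3,2,1]:
    ph-=s; t=C+7*np.array([np.cos(np.radians(ph)),np.sin(np.radians(ph))]); d=np.round(t-p,2); p=p+d; out.append(d.tolist())
print(ph,p,out)
E
python3 - <<'E'
from h import *
s=r.get_state()['tool_pos']*100
import os; os.system(f"python3 plan.py {s[0]} {s[1]} | sed -n '/--/,$p'")
E
```

```text
--
-69.15226924094767 7.169465446696149
-105.15226924094767 [49.42150954 18.78992285] [[-0.64, -0.03], [-0.59, -0.14], [-0.61, -0.09], [-0.49, -0.04], [-0.48, 0.01], [-0.49, 0.03], [-0.36, 0.05], [-0.37, 0.07], [-0.23, 0.05], [-0.12, 0.03]]
```

Request:
step_arm(increments=[[[-0.65, -0.05, 0], [0, 0, 0]], [[-0.6, -0.15, 0], [0, 0, 0]], [[-0.6, -0.1, 0], [0, 0, 0]], [[-0.5, -0.05, 0], [0, 0, 0]], [[-0.5, 0, 0], [0, 0, 0]], [[-0.5, 0.05, 0], [0, 0, 0]], [[-0.35, 0.05, 0], [0, 0, 0]], [[-0.35, 0.05, 0], [0, 0, 0]], [[-0.25, 0.05, 0], [0, 0, 0]], [[-0.1, 0.05, 0], [0, 0, 0]]])

```text
clock: 11.3
tool_pos: [0.4939, 0.1886, 0.1947]
eef_rot: [0.708, 0.707, -0.0, 0.0]
contact_force: [3.2, -0.5, -2.8]
opening: 0.002
finger_force: 1.9
```

```bash
python3 - <<'E'
from h import *
p,d=r.snapshot("side");P=cloud("side",d)
m=(P[...,2]>.18)&(P[...,2]<.222)&(np.hypot(P[...,0]-.5125,P[...,1]-.2555)<.11)&(p.max(2)<45)
Q=P[m];v,u=np.nonzero(m)
h=P[(P[...,2]>.2)&(P[...,2]<.215)&m]
for x in np.arange(.43,.54,.005):
    k=(Q[:,0]>=x)&(Q[:,0]<x+.005)
    if k.any(): print(round(x,3),k.sum(),Q[k].max(0).round(3),Q[k][:,1].mean().round(3))
cv2.imwrite("pics/v4.png",cv2.resize(p[170:300,190:340,::-1],(600,520)))
E
```

```text
0.455 7 [0.46  0.213 0.217] 0.204
0.46 26 [0.463 0.212 0.221] 0.207
0.465 24 [0.469 0.214 0.221] 0.21
0.47 28 [0.475 0.214 0.221] 0.206
0.475 7 [0.478 0.21  0.22 ] 0.204
0.48 12 [0.484 0.2   0.222] 0.197
0.485 14 [0.489 0.199 0.221] 0.196
0.49 8 [0.493 0.198 0.217] 0.193
0.495 14 [0.498 0.198 0.221] 0.195
0.5 15 [0.504 0.199 0.221] 0.196
0.51 2 [0.513 0.262 0.182] 0.258
```

View pics/v4.png

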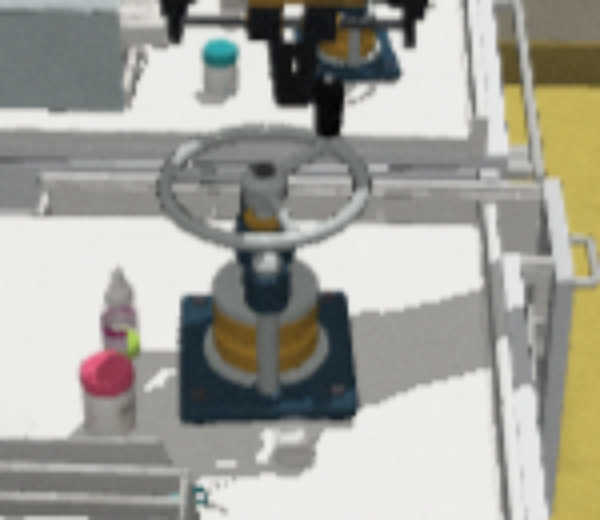

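The handle, at crop (328,110), is at about (0.467,0.203), versus (0.460,0.208) at the start. About 6 mm more is needed, then I'll back off and lift.

Request:
step_arm(increments=[[[-0.15, 0.05, 0], [0, 0, 0]], [[-0.2, 0.05, 0], [0, 0, 0]], [[-0.15, 0.05, 0], [0, 0, 0]], [[-0.1, 0.05, 0], [0, 0, 0]], [[0, 0, 0], [0, 0, 0]], [[0.3, -0.1, 0], [0, 0, 0]], [[0.6, -0.2, 0], [0, 0, 0]], [[0.6, -0.2, 0], [0, 0, 0]], [[0, 0, 0], [0, 0, 0]], [[0, 0, 2], [0, 0, 0]]])

```text
clock: 12.35
tool_pos: [0.5019, 0.1848, 0.213]
eef_rot: [0.708, 0.706, -0.002, -0.001]
contact_force: [-0.4, 0.2, 0.1]
opening: 0.005
finger_force: 0.0
```

Request:
step_arm(increments=[[[0, 0, 3], [0, 0, 0]], [[0, 0, 3], [0, 0, 0]], [[0, 0, 3], [0, 0, 0]], [[0.5, -3, 0], [0, 0, 0]], [[0.5, -4, 0], [0, 0, 0]], [[0.5, -4, 0], [0, 0, 0]], [[0, -4, 0], [0, 0, 0]], [[0, -4, 0], [0, 0, 0]], [[0, -4, 0], [0, 0, 0]], [[0, -4, 0], [0, 0, 0]]])

```text
clock: 13.35
tool_pos: [0.5179, -0.0856, 0.3048]
eef_rot: [0.708, 0.707, 0.0, -0.0]
contact_force: [0.5, -0.1, -0.0]
opening: 0.002
finger_force: 0.0
```

Request:
step_arm(increments=[[[0, -4, 0], [0, 0, 0]], [[0, -4, 0], [0, 0, 0]], [[0, -4, 0], [0, 0, 0]], [[0, -2, 0], [0, 0, 0]], [[0, 0, 0], [0, 0, 0]], [[0, 0, 0], [0, 0, 0]], [[0, 0, 0], [0, 0, 0]], [[0, 0, 0], [0, 0, 0]], [[0, 0, 0], [0, 0, 0]], [[0, 0, 0], [0, 0, 0]]])

```text
clock: 14.35
tool_pos: [0.5184, -0.2235, 0.3049]
eef_rot: [0.707, 0.707, 0.0, 0.0]
contact_force: [-0.3, -0.1, -0.9]
opening: 0.005
finger_force: 0.0
```

```bash
python3 - <<'E'
from h import *
def meas(P):
    Q=P[160:225,165:240].reshape(-1,3); hk=(Q[:,2]>.195)&(Q[:,2]<.24); return hk.sum(),Q[hk].mean(0).round(4)
q,e=r.snapshot("top"); print(meas(cloud("top",np.load("top0.npy"))),meas(cloud("top",e)))
print(r.get_state()['clock'],r.get_state()['contact_force'].round(1))
cv2.imwrite("pics/v5.png",cv2.resize(q[140:270,150:330,::-1],(720,520)))
E
```

```text
(np.int64(45), array([0.4604, 0.2082, 0.2237])) (np.int64(42), array([0.4629, 0.2055, 0.2191]))
14.4 [-0.2 -0.7 -0.1]
```

View pics/v5.png

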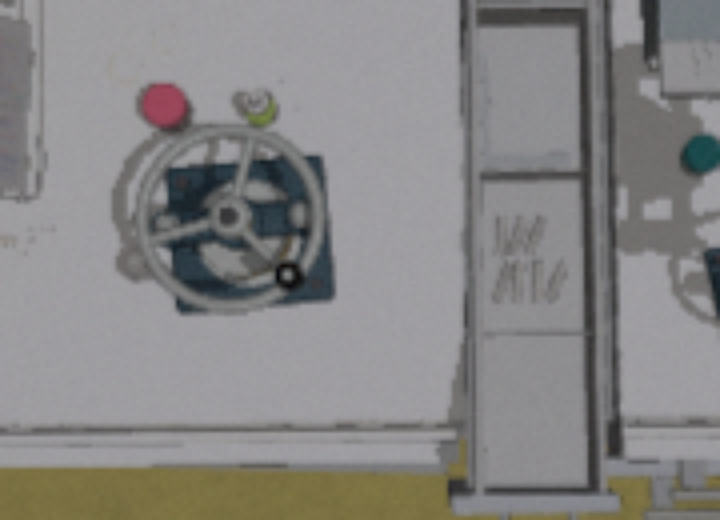

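The handle, at crop (288,275), is about 4 mm from its start position and 4 mm lower, as expected after one turn. The fingers are clear of everything and the jars are in place.

```bash
python3 -c "
from plant import r
print(r.finish_job())"
```

```text
the job is handed in; nothing more can be done
None
```

I pushed the larger press's wheel one full clockwise turn and handed the job in, with no verdict returned. The handle measured about 4 mm from where it started and 4 mm lower, the fingers are clear, and the pink jar and dropper bottle look unmoved, though I didn't measure any of the worktop items afterwards.

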